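# Test a food processor's lid-safety plunger with the slim pusher

### The arm

A 6-joint arm with a two-finger parallel gripper is mounted at the origin on the work surface. World frame = base frame: x ahead of the robot, y to its left, z up, the work surface at z = 0. Lengths are in m, angles in degrees, forces in N, time in s.
With the tool pointing down it reaches from about 0.4 to 0.825 m from the base axis. Payload 7 kg.
Tool frame: the origin (TCP) lies midway between the tips of the shut fingers; the grasp point (between the pads) lies 19 mm behind it; z points along the fingers, y is the direction in which the jaws open and shut (so a half turn about z gives the same grasp; the last joint's range is limited). The gripper opens to 88 mm and grips with 3 to 60 N. Pads are 19 mm wide; open, the fingers measure 130 mm over their backs; the gripper's body (78 mm by 193 mm) begins 47 mm behind the grasp point.
Start: joints at [88.814, 20.546, 0.682, 0, -70.136, -16.507], TCP at [0.205, 0.643, 0.227] pointing down, gripper open.
Joint ranges: [-176.03, 176.03], [-82.01, 121.73], [-58.28, 71.71], [-173.87, 95.51], [-174.79, -0.11], [-173.66, 173.66]. Speed limits (degrees/s): [136.94, 136.94, 172.46, 180, 180, 180].

### API

Orientations are given as a 3x3 rotation matrix whose columns are the frame's x, y, z axes.
In Python, from workcell import * gives the robot as it stands. The module is installed in compiled form; this text tells all that it offers. Calls block until the motion is done:
- reach(position, orientation): joint-space move of the TCP to a pose.
- move_linear(position, rotation=None, speed=0.15): straight line of the TCP; rotation=None keeps the orientation; speed is the mean speed in m/s.
- move_joints(angles): joint-space move.
- command_gripper(opening, f_grip=None): finger opening in m; f_grip is the grip in N (None keeps the last); returns when the fingers have stopped.
- dwell(seconds).
- ik(position, orientation): joint angles nearest the present ones, or None.
- read_state(): the state.
- read_camera(name): name is "scene" or "top"; returns the picture (480x640x3 uint8, blue, green, red); there is no depth.
- camera_info(name): a dict with "intrinsics" (3x3 intrinsics, pixels), "rvec" (rotation vector, rad) and "tvec" (3), from world to camera coordinates, as OpenCV has them. Camera axes: x right, y down, z forward; pixel columns grow to the right and rows downward; lengths in m; the calibration is good to about 2 mm. A picture is of the moment at which its call begins. camera_info takes no time and is no camera call.
A pose or a line that the arm cannot do raises PlanningError and nothing moves.
- sign_off(): hands the job in, once; it reports no verdict.
Trained networks look in the newest picture that a camera, given by its name, has taken for a name from the list of things; names that differ only in an ending like _2 or _b are one class to them, and where a whole thing is asked for, a point or a joint stands for the part that bears it (a point fixed in the world has none). Each returns a list of dicts, best first, with "conf" (0 to 1); they miss things now and then, are a little off and sometimes report something else, mostly with a low value. They report only what shows in the picture. A call takes as long as a camera call. They do not tell look-alikes from the thing itself.
- find_in(camera, name): "at" ([x, y, z] in m, in world coordinates, good to about 4 mm: the middle of the surface that is visible of it).
The state is a dict: "time": time; "joint_positions": joint angles; "joint_vel": joint speeds; "joint_torque": joint torques, N m; "ee_pos": TCP position; "orientation": TCP orientation; "ft_force": force on the tool from outside, world axes, zero at the start; "moment": the same for the moment, N m; "gripper_width": finger opening in m.
Only numpy, scipy, OpenCV 4.12 (cv2) and the standard library are available. Lean on these libraries where they do the work, as an engineer would, in place of code of your own. Each camera call takes 0.05 s, during which the arm holds its last target. There are 200 camera calls.

### The job

The food processor will not start, so test its lid-safety plunger: pick up the slim grey pusher standing on the counter, set its closed foot flat and centred on the round black plunger pad on the machine's sloping front, with the pusher square to that slope, and press gently until the pad is about half-way in. Finish while still holding the pusher there with the pad half-way in, steady; do not let go. Never push the pad all the way home, and leave everything else on the counter where it stands.

Things in the scene. Friction and masses are not known exactly. Their poses are not given: they have to be found in the camera images.
- pusher_mid (a point): Centre (half-way up, on the axis) of the slim pusher: a hollow grey plastic tube 90 mm tall, 33 mm in diameter, with a slight 37 mm collar over the top 7 mm; about 70 g. It starts upright on the counter, open end up. z points along its axis from the closed foot to the open top.
- pusher_foot (a point): Centre of the flat underside (foot, 33 mm in diameter) of the slim pusher, 45 mm below its centre; same axes.
- pusher: The slim pusher itself; origin at the centre of its foot, same axes.
- pad_face (a point): Centre of the outer face of the plunger pad: round, black, 36 mm in diameter, inside a thin steel ring of 54 mm on the sloping front of the white processor base. It moves with the pad. z points out of the pad, square to the slope; y is level, along the slope. The face stands 14 mm proud of the slope, 113 mm above the counter.
- plunger (a joint): Travel of the sprung plunger pad in m along the pad's -z (square into the slope): 0 is out, 0.005 half-way in, 0.010 all the way home. The spring takes about 1 N to start, 5 N half-way and 9 N at the end, and pushes the pad out again.
- processor: White food processor base with its bowl off, fixed to the counter, 240 mm deep, 200 mm wide, front lip 75 mm high, rear deck 127 mm high with a steel spindle up to 195 mm. Front faces its own -x; the front slope is 30 degrees from horizontal, so a pusher square to it leans 30 degrees, its top away from the machine. Two dead square grey keys (30 mm, 4 mm proud) lie 68 mm either side of the pad. Origin: centre of underside.
- wide_pusher: Bystander: wide grey pusher, 62 mm in diameter (76 mm collar), 120 mm tall, upright; origin at the centre of its foot.
- mug: Bystander: white ceramic mug, 80 mm in diameter, 92 mm tall, handle on one side; origin at the centre of its foot.
- funnel: Bystander: aluminium funnel standing mouth down, 110 mm in diameter, 115 mm tall; origin at the centre of its mouth on the counter.
- jar: Bystander: glass jar, 84 mm in diameter, 130 mm tall; origin at the centre of its underside.
- bowl: Bystander: steel bowl, 140 mm in diameter, 60 mm tall; origin at the centre of its underside.
- spoon: Bystander: spoon with a wooden handle, lying flat; origin under its middle.
There are look-alikes about, which are no part of the job. What is shaped like the pusher but pink is not meant.

How it is judged:
By the outcome, as a careful person would: the job done as asked, in the order asked, and still so for the second after the job is handed in, while the arm keeps its last pose, push and grip.
It also fails if it takes over 38 s, if anything falls off the work surface, if the arm or the gripper's body presses on something with over 40 N, if the wrist force passes 120 N, or if a joint passes its speed limit or range.

## Working session

There is one attempt and no reset: what is moved stays moved. The work goes in short steps, each a Python script; the robot and the scene stay as the last script left them, time stands still between calls to the robot, and variables do not carry over. Pictures are saved under pics/ and viewed, about 8 in all and at most 12, crops included, and the job is handed in when it is done.

```bash
mkdir -p pics; python3 - <<'E'
from workcell import *
import cv2, numpy as np
for c in ("scene","top"):
    cv2.imwrite(f"pics/{c}0.png", read_camera(c))
    i=camera_info(c); R=cv2.Rodrigues(np.array(i["rvec"],float))[0]
    print(c, np.round(i["intrinsics"],1).tolist(), "cam at",np.round(-R.T@np.array(i["tvec"]).ravel(),3))
    for n in ("pusher","pad_face","processor","wide_pusher","mug","funnel","jar","bowl","spoon"):
        for d in find_in(c,n):
            p=cv2.projectPoints(np.array([d["at"]],float),np.array(i["rvec"],float),np.array(i["tvec"],float),np.array(i["intrinsics"],float),None)[0].ravel()
            print(n,round(d["conf"],2),np.round(d["at"],3),np.round(p))
s=read_state(); print(s["time"],s["gripper_width"])
E
```

```text
scene [[480.4, 0.0, 314.2], [0.0, 480.4, 237.1], [0.0, 0.0, 1.0]] cam at [ 1.096 -0.551  0.892]
pusher 0.86 [ 0.401 -0.015  0.062] [270. 210.]
pusher 0.73 [ 0.519 -0.155  0.063] [258. 266.]
pusher 0.71 [ 0.452 -0.097  0.068] [258. 236.]
pusher 0.65 [ 0.635 -0.167  0.054] [290. 302.]
pusher 0.31 [ 0.528 -0.433  0.01 ] [160. 360.]
pad_face 0.69 [0.558 0.162 0.114] [366. 190.]
processor 0.79 [0.659 0.143 0.113] [393. 214.]
wide_pusher 0.62 [ 0.494 -0.302  0.08 ] [196. 293.]
mug 0.59 [ 0.633 -0.167  0.05 ] [290. 302.]
mug 0.19 [0.427 0.358 0.029] [373. 159.]
funnel 0.82 [0.428 0.355 0.032] [373. 159.]
jar 0.74 [ 0.802 -0.072  0.105] [382. 307.]
bowl 0.69 [ 0.67  -0.352  0.025] [234. 376.]
bowl 0.33 [ 0.529 -0.434  0.01 ] [160. 361.]
spoon 0.79 [ 0.527 -0.434  0.012] [158. 360.]
top [[486.2, 0.0, 324.3], [0.0, 486.2, 237.1], [0.0, 0.0, 1.0]] cam at [ 0.377 -0.054  1.186]
pusher 0.74 [ 0.448 -0.092  0.06 ] [343. 293.]
pusher 0.56 [ 0.395 -0.009  0.069] [306. 316.]
pad_face 0.63 [0.552 0.167 0.113] [228. 244.]
processor 0.83 [0.613 0.187 0.124] [219. 216.]
processor 0.53 [0.407 0.362 0.032] [149. 310.]
processor 0.38 [ 0.631 -0.169  0.032] [374. 219.]
wide_pusher 0.9 [ 0.483 -0.308  0.078] [438. 279.]
mug 0.59 [ 0.632 -0.17   0.032] [375. 218.]
mug 0.38 [0.614 0.188 0.127] [219. 215.]
funnel 0.59 [0.41  0.362 0.031] [149. 309.]
funnel 0.46 [ 0.484 -0.308  0.078] [438. 278.]
jar 0.73 [ 0.632 -0.173  0.03 ] [376. 219.]
bowl 0.66 [ 0.696 -0.37   0.025] [456. 194.]
spoon 0.96 [ 0.487 -0.434  0.014] [484. 280.]
1.0 0.08750992570899455
```

View pics/scene0.png

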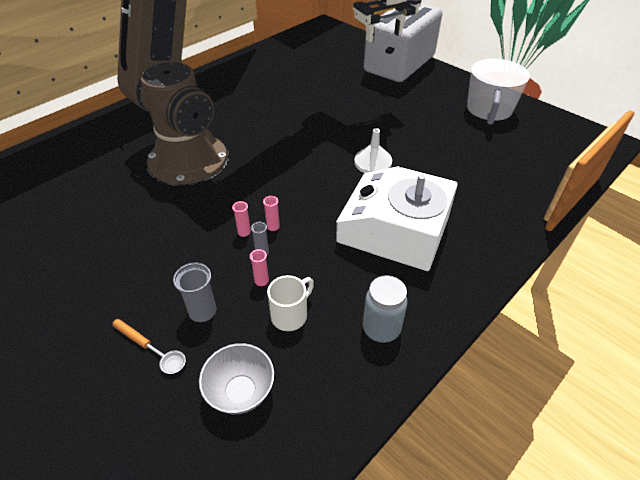

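View pics/top0.png

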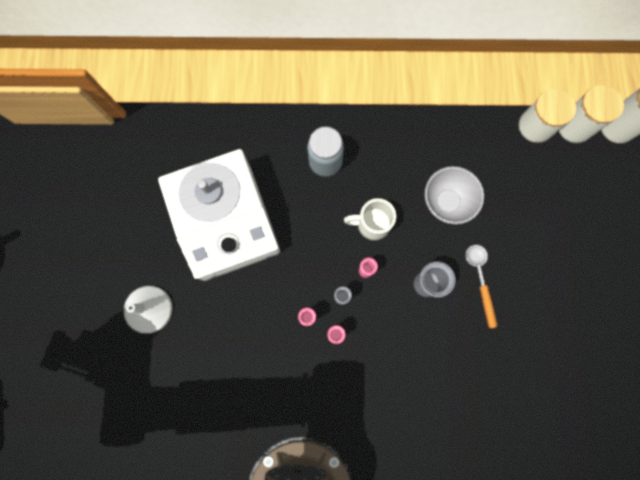

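```bash
python3 - <<'E'
import cv2, numpy as np
t=cv2.imread("pics/top0.png"); s=cv2.imread("pics/scene0.png")
def crop(im,x,y,w,h,k): return cv2.resize(im[y:y+h,x:x+w],None,fx=k,fy=k,interpolation=cv2.INTER_CUBIC)
a=crop(t,290,250,100,75,4); b=crop(s,225,190,100,75,4)
c=crop(t,180,215,100,75,4); d=crop(s,330,160,100,75,4)
out=np.vstack([np.hstack([a,b]),np.hstack([c,d])]); cv2.imwrite("pics/crop.png",cv2.convertScaleAbs(out,alpha=1.3,beta=20))
E
```

```text
(no output)
```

View pics/crop.png

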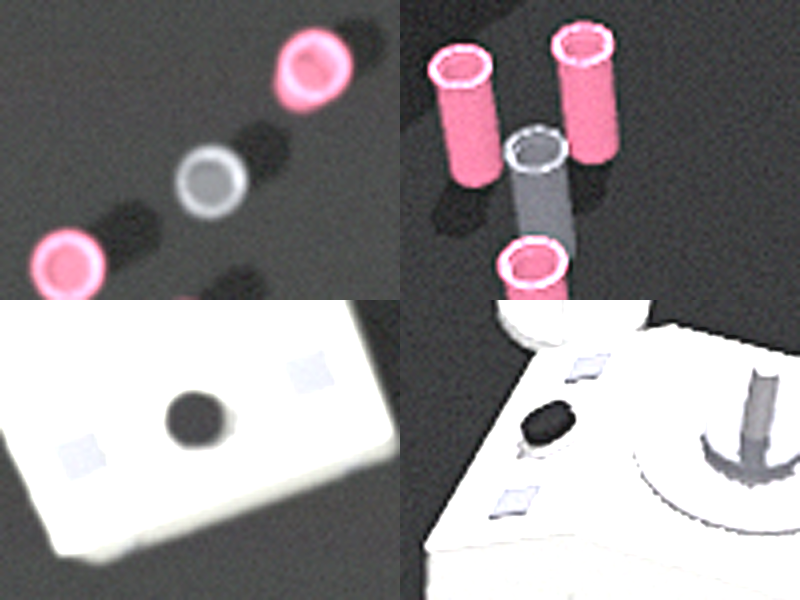

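```bash
cat > h.py <<'E'
import cv2, numpy as np
from workcell import *
C={c:[np.array(camera_info(c)[k],float) for k in ("rvec","tvec","intrinsics")] for c in ("scene","top")}
def proj(c,P): return cv2.projectPoints(np.array(P,float).reshape(-1,1,3),*C[c],None)[0].reshape(-1,2)
def cross(a):
    "processor axes: forward f (into machine), level l, outward normal n"
    f=np.array([np.cos(a),np.sin(a),0]); l=np.array([-np.sin(a),np.cos(a),0])
    return f,l,-.5*f+np.sqrt(.75)*np.array([0,0,1.])
def circ(c,n,r):
    u=np.cross(n,[0,1,0.3]); u/=np.linalg.norm(u); v=np.cross(n,u)
    t=np.linspace(0,2*np.pi,48,endpoint=False)[:,None]
    return np.asarray(c)+r*(np.cos(t)*u+np.sin(t)*v)
def centroid(h): m=cv2.moments(h.astype(np.float32)); return np.array([m["m10"],m["m01"]])/m["m00"]
def padblob(c,p,n): return centroid(cv2.convexHull(proj(c,np.vstack([circ(p,n,.018),circ(p-.014*n,n,.018)])).astype(np.float32)))
def rot(n,jaw):
    "tool pointing along -n with jaws along jaw"
    z=-n; y=jaw-jaw@z*z; y/=np.linalg.norm(y); return np.column_stack([np.cross(y,z),y,z])
E
cat > fit.py <<'E'
from h import *
from scipy.optimize import least_squares
def black(c,x0,y0,x1,y1):
    g=cv2.cvtColor(cv2.imread(f"pics/{c}0.png"),cv2.COLOR_BGR2GRAY)[y0:y1,x0:x1]
    n,lab,st,ce=cv2.connectedComponentsWithStats((g<110).astype(np.uint8)); i=1+np.argmax(st[1:,4]); print(c,st[i],ce[i]+[x0,y0]); return ce[i]+[x0,y0]
B={"top":black("top",215,232,242,258),"scene":black("scene",355,180,382,202)}
K={"top":[(200.1,253.9),(257.4,232.9)],"scene":[(376.6,176.6),(358.4,209.9)]}
rim={"top":(342.4,294.9),"scene":(258.9,226.9)}
for cams in (["top","scene"],["top"],["scene"]):
    def res(v):
        f,l,n=cross(v[2]); p=np.array([v[0],v[1],.113]); k=p-.010*n
        return np.concatenate([np.r_[2*(padblob(c,p,n)-B[c]),(proj(c,[k+.068*l,k-.068*l])-K[c]).ravel()] for c in cams])
    s=least_squares(res,[.555,.165,-.3]); print("pad",cams,np.round(s.x[:2],4),"yaw",np.degrees(s.x[2]).round(2),np.round(s.fun,1))
    r=least_squares(lambda v:np.concatenate([proj(c,[[v[0],v[1],.09]])[0]-rim[c] for c in cams]),[.45,-.09]); print("pusher",np.round(r.x,4),np.round(r.fun,1))
E
python3 fit.py; python3 - <<'E'
import sys; sys.path.insert(0,".")
from h import *
f,l,n=cross(np.radians(20)); p=np.array([.555,.165,.113])
for s in (1,-1):
    print(ik(p+.041*n,rot(n,s*l)))
    j=np.radians(60); print(ik([.448,-.094,.036],rot(np.array([0,0,1.]),s*np.array([np.cos(j),np.sin(j),0]))))
E
```

```text
top [  7   6  14  14 163] [228.50920245 244.52147239]
scene [  5   5  14  12 114] [366.51754386 190.45614035]
pad ['top', 'scene'] [0.5512 0.1666] yaw 21.24 [-0.3 -2.  -0.4 -0.3 -0.5 -0.3 -1.  -0.  -1.3 -1.5 -1.4 -1. ]
pusher [ 0.445  -0.0891] [-0.3 -0.8 -0.8 -0.7]
pad ['top'] [0.5494 0.166 ] yaw 21.16 [ 0.2 -0.5 -0.1  0.4 -0.3  0.5]
pusher [ 0.4431 -0.0897] [0. 0.]
pad ['scene'] [0.5534 0.1671] yaw 21.18 [ 0.6  0.7 -0.5 -1.2 -0.6 -0.7]
pusher [ 0.448  -0.0891] [0. 0.]
None
[ 1.29215575e+01  1.31661203e+01 -3.98950743e+01 -2.54444375e-14
 -3.69388055e+01 -1.32921557e+02]
None
[ 1.29215575e+01  1.31661203e+01 -3.98950743e+01  2.54444375e-14
 -3.69388055e+01  4.70784425e+01]
```

```bash
python3 - <<'E'
from h import *
f,l,n=cross(np.radians(21.2)); p=np.array([.5512,.1666,.113]); u=np.cross(n,l)
for g in (.041,.036,.046,.055):
  for a in range(0,360,30):
    q=ik(p+g*n,rot(n,np.cos(np.radians(a))*l+np.sin(np.radians(a))*u))
    if q is not None: print(g,a,np.round(q))
for t in (0,10,15,20,25,30):
  m=-np.sin(np.radians(t))*f+np.array([0,0,np.cos(np.radians(t))])
  out=[]
  for a in range(0,360,45):
    q=ik(p+.041*m,rot(m,np.cos(np.radians(a))*l+np.sin(np.radians(a))*np.cross(m,l)))
    if q is not None: out.append((a,np.round(q).tolist()))
  print(t,out[:2],len(out))
E
```

```text
0 [(0, [36.0, 15.0, -18.0, 0.0, -58.0, -105.0]), (45, [36.0, 15.0, -18.0, 0.0, -58.0, -60.0])] 8
10 [(0, [39.0, 8.0, -29.0, 4.0, -43.0, -110.0]), (45, [39.0, 8.0, -29.0, 4.0, -43.0, -65.0])] 8
15 [(0, [40.0, 5.0, -35.0, 8.0, -36.0, -115.0]), (45, [40.0, 5.0, -35.0, 8.0, -36.0, -70.0])] 8
20 [(0, [41.0, 3.0, -42.0, 15.0, -27.0, -122.0]), (45, [41.0, 3.0, -42.0, 15.0, -27.0, -77.0])] 8
25 [(0, [40.0, 0.0, -52.0, 29.0, -16.0, -135.0]), (45, [40.0, 0.0, -52.0, 29.0, -16.0, -90.0])] 7
30 [] 0
```

```bash
cat >> h.py <<'E'
H=.057; T=np.radians(15); Z=np.array([0,0,1.])
def lean(f,t): return np.cos(t)*Z+np.sin(t)*f
def grasp_pose(xy,az):
    f,l,_=cross(np.radians(az)); R=rot(lean(f,T),l); return np.array([*xy,H])+.019*R[:,2],R
def press_pose(foot,yaw):
    f,l,n=cross(np.radians(yaw)); R=rot(lean(f,T-np.radians(30)),l); return np.asarray(foot)+H*n+.019*R[:,2],R,n
def st():
    s=read_state(); print("t",round(s["time"],2),"w",round(s["gripper_width"],4),"p",np.round(s["ee_pos"],4),"F",np.round(s["ft_force"],2),"M",np.round(s["moment"],2)); return s
E
python3 - <<'E'
from h import *
p,R=grasp_pose((.4455,-.0893),-30); P,RR,n=press_pose([.5512,.1666,.113],21.2)
for a,b in ((p,R),(p+.2*Z,R),(P,RR),(P+.1*n,RR)): print(ik(a,b))
command_gripper(.060,20)
reach(p+.2*Z,R); st()
move_linear(p+.07*Z,speed=.2); st()
cv2.imwrite("pics/pre_s.png",read_camera("scene")); cv2.imwrite("pics/pre_t.png",read_camera("top"))
a=cv2.imread("pics/pre_s.png")[170:320,190:390];b=cv2.imread("pics/pre_t.png")[210:360,250:450]
cv2.imwrite("pics/pre.png",cv2.resize(np.hstack([a,b]),None,fx=2,fy=2))
E
```

```text
[   5.84457926   20.69115084  -25.33478703  -10.45119455  -56.66995963
 -119.11967017]
[   5.94677382    8.16138489  -12.4147954    -8.83098129  -81.76036406
 -123.73251196]
[  40.28286548    4.7598033   -37.31969681    8.69951363  -34.01727154
 -115.70557509]
[  42.9606945    -5.77400277  -34.5910409     7.48360497  -47.45271889
 -116.16141284]
t 4.42 w 0.0598 p [ 0.4415 -0.0864  0.2386] F [0.25 0.05 0.32] M [-0.4  -0.97 -0.06]
t 5.22 w 0.0599 p [ 0.4419 -0.0868  0.1093] F [-0.18  0.5   0.72] M [-0.43 -0.92 -0.  ]
```

View pics/pre.png

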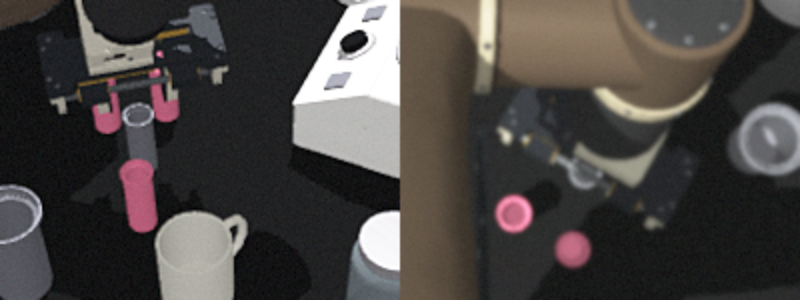

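```bash
python3 - <<'E'
from h import *
p,R=grasp_pose((.4455,-.0893),-30)
move_linear(p,R,speed=.08); st()
command_gripper(.020,20); st()
move_linear(p+.17*Z,speed=.2); st()
P,RR,n=press_pose([.5512,.1666,.113],21.2)
reach(P+.08*n,RR); st()
move_linear(P+.025*n,RR,speed=.1); st()
for c in("scene","top"): cv2.imwrite(f"pics/hov_{c}.png",read_camera(c))
a=cv2.imread("pics/hov_scene.png")[140:240,320:420];b=cv2.imread("pics/hov_top.png")[190:290,180:280]
cv2.imwrite("pics/hov.png",cv2.resize(np.hstack([a,b]),None,fx=4,fy=4,interpolation=cv2.INTER_CUBIC))
E
```

```text
t 6.34 w 0.0602 p [ 0.4416 -0.0869  0.039 ] F [ 0.19 -0.36  0.79] M [-0.43 -0.95  0.  ]
t 6.9 w 0.0331 p [ 0.4413 -0.0868  0.0388] F [0.09 0.21 1.7 ] M [-0.32 -0.72 -0.02]
t 7.9 w 0.0332 p [ 0.4405 -0.0867  0.2076] F [ 0.72 -0.91 -2.08] M [-0.45 -0.99  0.03]
t 8.83 w 0.0332 p [0.4915 0.1433 0.2126] F [ 0.67 -0.64 -0.98] M [-0.33  0.68 -0.07]
t 9.53 w 0.0335 p [0.5178 0.1531 0.1657] F [-0.25 -0.63  0.06] M [-0.25  0.77  0.03]
```

View pics/hov.png

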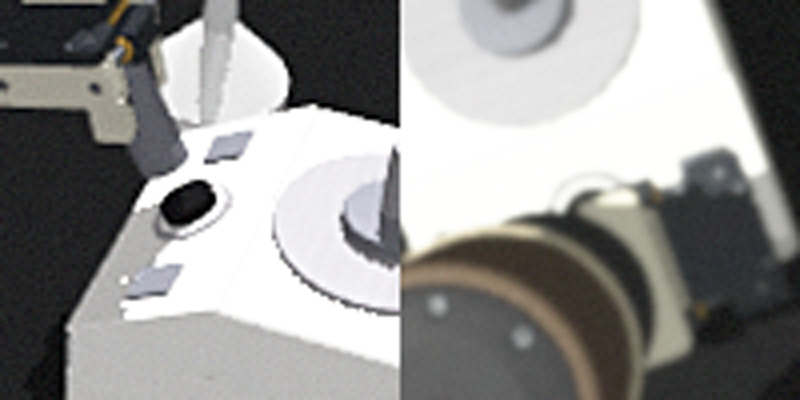

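```bash
cat > ov.py <<'E'
from h import *
def overlay(src,out,foot,pad,yaw,x0=340,y0=150,w=66,h=50,k=12):
    f,l,n=cross(np.radians(yaw)); im=cv2.resize(cv2.imread(src)[y0:y0+h,x0:x0+w],None,fx=k,fy=k,interpolation=cv2.INTER_CUBIC)
    def d(P,col): cv2.polylines(im,[np.int32(np.round((proj("scene",P)-[x0,y0]+.5)*k-.5))],True,col,1)
    d(circ(foot,n,.0165),(0,255,255)); d(circ(foot+.03*n,n,.0165),(0,200,0)); d(circ(pad,n,.018),(0,0,255)); d(circ(pad-.014*n,n,.027),(255,0,0))
    cv2.imwrite(out,im)
if __name__=="__main__":
    s=read_state(); R=np.array(s["orientation"]); f,l,n=cross(np.radians(21.2))
    foot=np.array(s["ee_pos"])-.019*R[:,2]-H*n; print("foot rel (f-slope,l,n) mm to fit pad:", end="")
    pad=np.array([.5512,.1666,.113]); u=np.cross(l,n); print(np.round(1e3*np.array([(foot-pad)@v for v in (u,l,n)]),1),"axis err",np.degrees(np.arccos(R[:,2]@press_pose(pad,21.2)[1][:,2])).round(2))
    overlay("pics/hov_scene.png","pics/ov1.png",foot,pad,21.2)
E
python3 ov.py
```

```text
foot rel (f-slope,l,n) mm to fit pad:[ 0.5 -0.1 25.5] axis err 0.05
```

View pics/ov1.png

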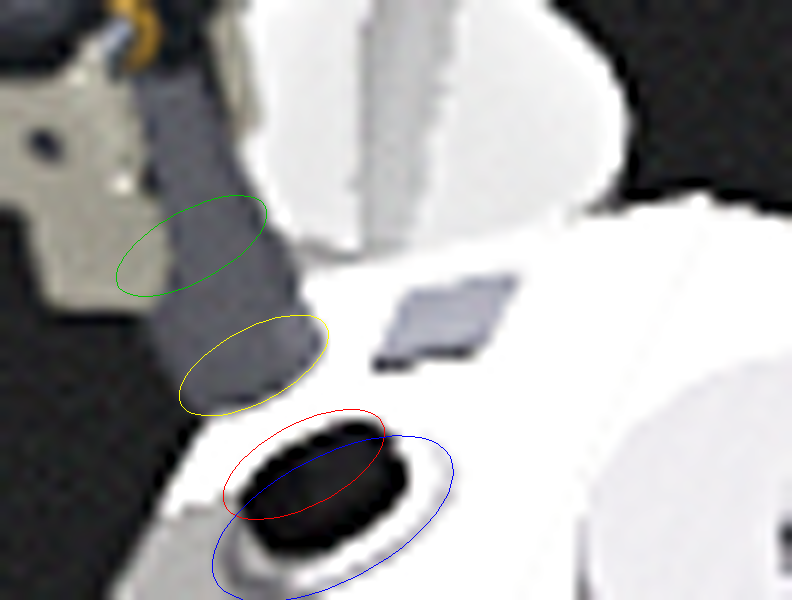

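```bash
cat >> h.py <<'E'
def avgF(n=12):
    L=[]
    for _ in range(n): dwell(.03); L.append(read_state()["ft_force"])
    return np.mean(L,0)
E
python3 - <<'E'
from h import *
P,RR,n=press_pose([.5512,.1666,.113],21.2); l=cross(np.radians(21.2))[1]; u=np.cross(l,n)
move_linear(P+.006*n,RR,speed=.04); dwell(.3); F0=avgF(16); np.save("F0.npy",F0); print("tare",F0.round(2))
d=.006
while d>-.008:
    d-=.001; move_linear(P+d*n,RR,speed=.02); dwell(.15); F=avgF(8)-F0
    s=read_state(); a=(np.array(s["ee_pos"])-P)@n
    print(round(1e3*d,1),"act",round(1e3*a,2),"Fn",round(F@n,2),"Fu,l",round(F@u,2),round(F@l,2))
    if F@n>3: break
st(); np.save("d.npy",d)
cv2.imwrite("pics/con.png",read_camera("scene"))
E
```

```text
tare [-0.19  0.03 -0.94]
5.0 act 5.01 Fn 0.38 Fu,l 0.33 -0.25
4.0 act 4.01 Fn -0.4 Fu,l 0.55 -0.09
3.0 act 3.01 Fn 0.23 Fu,l 0.5 0.07
2.0 act 2.0 Fn -0.08 Fu,l -0.11 0.05
1.0 act 1.01 Fn -0.01 Fu,l 0.14 0.08
0.0 act 0.02 Fn 0.45 Fu,l 0.39 -0.23
-1.0 act -0.98 Fn 1.7 Fu,l 0.62 -0.05
-2.0 act -1.99 Fn 2.49 Fu,l 0.96 -0.02
-3.0 act -3.0 Fn 3.19 Fu,l 1.19 -0.09
t 17.09 w 0.0332 p [0.5306 0.1586 0.1414] F [-0.49  0.09  2.41] M [-0.24  0.68  0.04]
```

```bash
python3 - <<'E'
from ov import *
s=read_state(); R=np.array(s["orientation"]); f,l,n=cross(np.radians(21.2))
foot=np.array(s["ee_pos"])-.019*R[:,2]-H*n
overlay("pics/con.png","pics/ov2.png",foot,foot,21.2)
E
```

```text
(no output)
```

View pics/ov2.png

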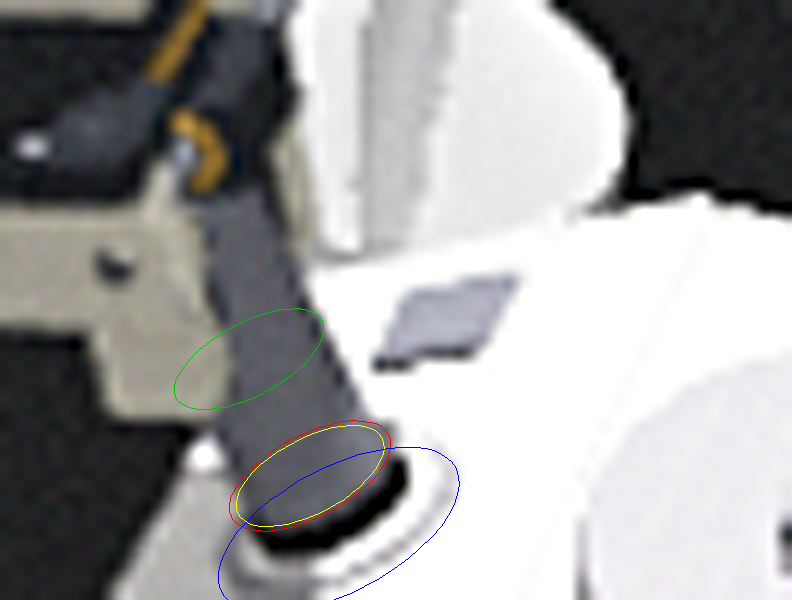

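```bash
cat > edge.py <<'E'
from h import *
def edge(src,ee,R,rows):
    f,l,n=cross(np.radians(21.2)); foot=np.array(ee)-.019*R[:,2]-H*n
    g=cv2.cvtColor(cv2.imread(src),cv2.COLOR_BGR2GRAY).astype(float)
    # model silhouette edge: rightmost points of circles along axis
    M=np.array([max(proj("scene",circ(foot+h*n,n,.0165)),key=lambda q:q[0]*.9-q[1]*.43) for h in np.linspace(0,.05,11)])
    o=[];dz=[]
    for r in rows:
        xm=np.interp(r,M[::-1,1],M[::-1,0]); x=np.arange(int(xm)-4,int(xm)+6); v=g[r,x]; 
        i=np.argmax(v>150); lo=v[max(i-1,0)]; o.append(x[i]-1+(150-lo)/(v[i]-lo)-xm)
    A=np.polyfit(rows,o,1); print(src,np.round(o,2),"slope diff px/row",A[0].round(3),"mean",np.mean(o).round(2), "model slope", np.polyfit(M[:,1],M[:,0],1)[0].round(3))
E
python3 - <<'E'
from edge import *
P,RR,n=press_pose([.5512,.1666,.113],21.2)
edge("pics/hov_scene.png",P+.0255*n,RR,list(range(164,177)))
s=read_state(); edge("pics/con.png",s["ee_pos"],np.array(s["orientation"]),list(range(173,186)))
E
```

```text
pics/hov_scene.png [-0.01 -0.01  0.   -0.06 -0.28  0.31  0.76  0.79  0.45 -0.18 -0.78 -0.78
 -0.91] slope diff px/row -0.06 mean -0.06 model slope 0.513
pics/con.png [ 0.1   0.01 -0.14  0.04 -0.15 -0.02 -0.19 -0.03 -0.22 -0.18 -0.43 -0.7
  1.21] slope diff px/row 0.006 mean -0.06 model slope 0.513
```

```bash
python3 - <<'E'
from edge import *
P,RR,n=press_pose([.5512,.1666,.113],21.2); l=cross(np.radians(21.2))[1]; u=np.cross(l,n); F0=np.load("F0.npy")
for d in (-.004,-.005,-.0052):
    move_linear(P+d*n,RR,speed=.02); dwell(.2); F=avgF(14)-F0
    s=read_state(); print(1e3*d,"act",round(1e3*((np.array(s["ee_pos"])-P)@n),2),"Fn",round(F@n,2),"u,l",round(F@u,2),round(F@l,2))
    if F@n>5.6: break
s=st(); cv2.imwrite("pics/fin.png",read_camera("scene"))
edge("pics/fin.png",s["ee_pos"],np.array(s["orientation"]),list(range(175,186)))
from ov import overlay
foot=np.array(s["ee_pos"])-.019*np.array(s["orientation"])[:,2]-H*n; overlay("pics/fin.png","pics/ov3.png",foot,foot,21.2)
E
```

```text
-4.0 act -4.0 Fn 3.98 u,l 1.08 -0.43
-5.0 act -4.99 Fn 4.83 u,l 1.21 -0.25
-5.2 act -5.2 Fn 4.93 u,l 1.23 -0.21
t 19.89 w 0.0335 p [0.5316 0.159  0.1395] F [-1.95 -0.59  3.99] M [-0.24  0.75  0.01]
pics/fin.png [-0.1   0.03 -0.14  0.02 -0.17  0.   -0.22 -0.03 -0.27 -0.62  0.68] slope diff px/row 0.007 mean -0.07 model slope 0.513
```

View pics/ov3.png

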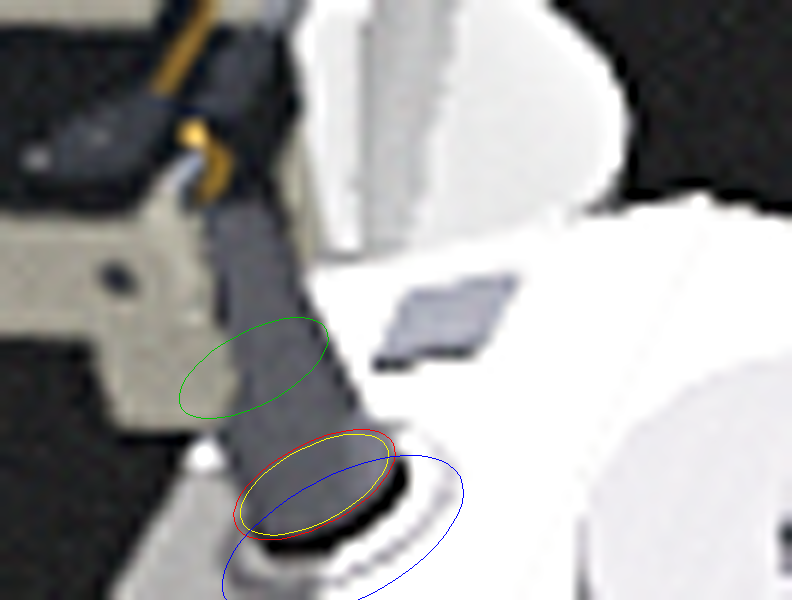

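```bash
python3 - <<'E'
from h import *
n=cross(np.radians(21.2))[2]; dwell(.5); print("Fn",(avgF(12)-np.load("F0.npy"))@n); st(); print(sign_off())
E
```

```text
Fn 4.897512016878923
t 20.84 w 0.0337 p [0.5316 0.159  0.1395] F [-2.13 -1.34  3.32] M [-0.27  0.72 -0.05]
the job is handed in; nothing more can be done
None
```

The grey pusher is on the plunger pad, square to the slope and pressing it about half-way in. I handed in at 20.8 s with the arm still holding it. `sign_off` gives no verdict, so what follows is from my own checks.

- **Grasp:** I took the grey pusher from among the three pink look-alikes. A straight-on tool pose at the pad was out of the arm's reach, so I gripped it with the tool tilted 15° to its axis.
- **Depth:** The force square to the slope rose as the spring description predicts. It held steady at about 4.9 N, with 5.2 mm of motion from the estimated pad face. That puts the pad about 4.9 mm in, and it was never pushed deeper.
- **Alignment:** In the scene camera the foot looked centred to about 1 mm, and the pusher's edge matched the expected line to within about 1–2°. The gripper hid the pad from the top camera, so only one view confirms this.
- **Mismatches:** The two cameras disagreed by about 4 mm in x on both pusher and pad, so I used the mean. A sideways force of about 1.2 N up the slope built up during the press. I did not explain it, but no slip or tilt was visible.
- **Bystanders:** I did not check afterwards that the other objects had stayed where they were. I saw no unexpected contact on the way.

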